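Lock the curing pot's lid, then open its interlocked air cock

TASK

Lock the pressure pot and put it under air: swing the long lever on its lid clockwise (seen from above) until the lid is home and firmly against its stop, pressing gently and never ramming the stop; that frees the air cock at the pot's side. Then turn the cock's small lever clockwise as far as it goes and let go, with the lid still locked. Leave everything else on the bench where it stands.

Things in the scene. Friction and masses are not known exactly. Their poses are not given: they have to be found in the camera images.
- pot: Pressure pot for curing dental acrylic, fixed to the bench: round, bare aluminium, 190 mm across; the flat of its lid is 125 mm above the bench. Origin on the bench under the pot's axis; its +y axis points from the pot's axis to the air cock at its side. Under the lid sits a steel locking collar with a lug and a notch.
- lid_axis (a point): Point on the vertical axis about which the lid turns, 179 mm above the bench (the height of lid_grip).
- lid_grip (a point): Centre of the lid lever's grip: an upright round black plastic knob, 44 mm across, free from 151 to 207 mm above the bench, on the end of a flat steel bar 20 mm wide (top face at 151 mm) whose end it covers. The point is on the knob's axis, 179 mm up, 110 mm from the lid's axis; it moves in a level circle.
- lid (a joint): Turn of the lid in rad, growing clockwise from above; starts at 0 to 0.1. It drags with 7 to 8 N at the grip and stays where left. Home is where the collar's lug meets the stop. The collar's angle on the lid differs from pot to pot, so home lies anywhere from 0.9 to 1.5 and must be felt: resistance rises steeply. At 0 the lever points 0.35 rad clockwise from the pot's +x axis.
- stop: Steel stop block on the pot's rim, on a stiff rubber mount (10 N per mm), on its -x side: 14 mm wide, reaching 128 mm from the pot's axis and 120 mm above the bench. The lug under the lid bears on it when the lid is home. The force on it must not pass 30 N (a push of about 38 N at the lid grip, drag included). Origin and axes as the pot's.
- cock_axis (a point): Point on the vertical axis of the air cock, 145 mm from the pot's axis, 178 mm above the bench (the height of cock_pin).
- cock_pin (a point): Centre of the cock lever's grip: an upright steel pin, 15 mm across, free from 150 to 200 mm above the bench, on the end of a small flat steel lever 13 mm wide (top face at 150 mm) that reaches 7 mm past it. The point is on the pin's axis, 178 mm up, 55 mm from the cock's axis; it moves in a level circle.
- cock (a joint): Turn of the air cock in rad, growing clockwise from above: 0 shut, 1.2 fully open at a hard end stop; starts at 0 to 0.03. It drags with about 2 N at the pin and stays where left. Until the lid is home (within about 0.04 rad) its cam meets the collar's rim and it stops hard at about 0.08; once home, the notch lets the cam in, and the cam then locks the lid.
- cast_mid (a point): Bystander: plaster cast of a jaw, 55 x 72 x 34 mm; the point is at its middle. To be left where it stands.
- bowl_mid (a point): Bystander: black rubber mixing bowl, 110 mm across, 60 mm high; the point is at its middle. To be left where it stands.
- jar_mid (a point): Bystander: glass jar with a white cap, 56 mm across, 65 mm high; the point is at its middle. To be left where it stands.
- spatula_mid (a point): Bystander: mixing spatula, 190 mm long, lying flat; the point is at its middle. To be left where it stands.
- wax_mid (a point): Bystander: block of brown wax, 75 x 45 x 18 mm; the point is at its middle. To be left where it stands.
- beaker_mid (a point): Bystander: white plastic beaker, 64 mm across, 80 mm high; the point is at its middle. To be left where it stands.
- flask_mid (a point): Bystander: closed brass curing flask, 70 x 85 x 45 mm, 0.7 kg; the point is at its middle. To be left where it stands.

How it is judged:
By the outcome, as a careful person would: the job done as asked, in the order asked, and still so for the second after the job is handed in, with the robot touching nothing.
It also fails if it takes over 58 s, if anything falls off the work surface, if the arm or the gripper's body presses on something with over 40 N, if the wrist force passes 120 N, or if a joint passes its speed limit or range.

ROBOT

A 7-joint arm with a two-finger parallel gripper is mounted at the origin on the work surface. World frame = base frame: x ahead of the robot, y to its left, z up, the work surface at z = 0. Lengths are in m, angles in rad, forces in N, time in s.
With the tool pointing down it reaches from about 0.35 to 0.9 m from the base axis. Payload 8.1 kg.
Tool frame: the origin (TCP) lies midway between the tips of the shut fingers; the grasp point (between the pads) lies 19 mm behind it; z points along the fingers, y is the line along which they close (so a half turn about z gives the same grasp; the last joint's range is limited). The gripper opens to 92 mm and grips with 3 to 60 N. Pads are 19 mm wide; open, the fingers measure 130 mm over their backs; the gripper's body (75 mm by 190 mm) begins 47 mm behind the grasp point.
Start: joints at [1.012, 0.434, 0.025, 1.573, -0.012, 1.134, -0.075], TCP at [0.275, -0.561, 0.227] pointing down, gripper open.
Joint ranges: [-2.62, 2.62], [-0.44, 2.09], [-1.27, 1.32], [0.08, 2.57], [-1.32, 4.46], [0.12, 2], [-2.74, 2.74]. Speed limits (rad/s): [2.22, 2.22, 3.01, 3.01, 3.14, 3.14, 3.14].

INTERFACE

Orientations are given as a unit quaternion [x, y, z, w].
In Python, from bench import manip gives the robot as it stands. The module is installed in compiled form; this text tells all that it offers. Calls block until the motion is done:
- manip.move_to(position, orientation): joint-space move of the TCP to a pose.
- manip.move_straight(position, ori=None, velocity=0.15): straight line of the TCP; ori=None keeps the orientation; velocity is the mean speed in m/s.
- manip.goto_joints(angles): joint-space move.
- manip.command_gripper(opening, grasp_force=None): finger opening in m; grasp_force is the grip in N (None keeps the last); returns when the fingers have stopped.
- manip.sleep(seconds).
- manip.inverse_kinematics(position, orientation): joint angles nearest the present ones, or None.
- manip.sense(): the state.
- manip.grab_frame(name): name is "side" or "top"; returns (picture, depth): 384x512x3 uint8, red, green, blue; 384x512 float32, m along the optical axis (not along the pixel's ray), 0 where there is no reading.
- manip.camera_info(name): a dict with "fovy" (degrees; the focal length in pixels is half the picture's height over the tangent of half this angle, whatever the lens; pixels are square), "cx", "cy" (the principal point, pixels), "k1" (the pictures are not rectified: a ray, as slopes to the right and down, at radius r is drawn at 1 + k1 r^2 times it, then the intrinsics apply), "world_from_camera" (4x4, takes a point from camera to world coordinates). Camera axes: x right, y up, looking along -z (the intrinsics and any distortion apply to the point x, -y, -z); pixel columns grow to the right and rows downward; lengths in m; the calibration is good to about 2 mm. A picture is of the moment at which its call begins. camera_info takes no time and is no camera call.
A pose or a line that the arm cannot do raises manip.Unreachable and nothing moves.
- manip.close_job(): hands the job in; it is judged then, once.
The state is a dict: "clock": time; "joint_pos": joint angles; "joint_vel": joint speeds; "tau": joint torques, N m; "tcp_pos": TCP position; "ee_rot": TCP orientation; "force": force on the tool from outside, world axes, zero at the start; "ft_torque": the same for the moment, N m; "gripper_width": finger opening in m; "grasp_force": force on a finger pad.
Only numpy, scipy, OpenCV 4.12 (cv2) and the standard library are available. Lean on these libraries where they do the work, as an engineer would, in place of code of your own. Each camera call takes 0.05 s, during which the arm holds its last target. There are 200 camera calls.

## Working session

There is one attempt and no reset: what is moved stays moved. The work goes in short steps, each a Python script; the robot and the scene stay as the last script left them, time stands still between calls to the robot, and variables do not carry over. Pictures are saved under pics/ and viewed, at most 10 in all, crops included, and the job is handed in when it is done.

```bash
mkdir -p pics
cat > h.py <<'E'
import numpy as np, cv2
from bench import manip
def cam(n):
    c=manip.camera_info(n); f=192/np.tan(np.radians(c['fovy'])/2)
    return c,f
def cloud(n,d):
    c,f=cam(n); T=np.array(c['world_from_camera'])
    v,u=np.mgrid[0:384,0:512]
    K=np.array([[f,0,c['cx']],[0,f,c['cy']],[0,0,1.]])
    p=cv2.undistortPoints(np.stack([u,v],-1).reshape(-1,1,2).astype(np.float64),K,np.array([c['k1'],0,0,0.])).reshape(384,512,2)
    P=np.stack([p[...,0]*d,-p[...,1]*d,-d],-1)
    W=P@T[:3,:3].T+T[:3,3]; W[d<=0]=np.nan
    return W
E
python3 - <<'E'
from h import *
for n in ['top','side']:
    im,d=manip.grab_frame(n); np.save(n+'.npy',d); cv2.imwrite(f'pics/{n}0.png',im[...,::-1]); cv2.imwrite(n+'.png',im[...,::-1])
    print(manip.camera_info(n))
s=manip.sense();print(s['clock'],s['tcp_pos'],s['ee_rot'],s['force'])
E
```

```text
{'fovy': 55.545299493385, 'cx': 255.89659926718477, 'cy': 195.8154814293518, 'k1': -0.056978404710273343, 'world_from_camera': array([[-0.02734348,  0.99728863, -0.06832073,  0.46377527],
       [-0.99948028, -0.02844292, -0.01517158, -0.03069751],
       [-0.01707368,  0.06787037,  0.99754804,  1.14930476],
       [ 0.        ,  0.        ,  0.        ,  1.        ]])}
{'fovy': 48.47349354650924, 'cx': 255.05275585869003, 'cy': 191.77663276766864, 'k1': -0.010606591289208578, 'world_from_camera': array([[-0.98387085,  0.10963406, -0.14134541,  0.33336617],
       [-0.17846441, -0.65545241,  0.7338478 ,  1.00117741],
       [-0.01219047,  0.74723659,  0.66444629,  1.0678285 ],
       [ 0.        ,  0.        ,  0.        ,  1.        ]])}
0.1 [ 0.27488076 -0.56083197  0.22604948] [ 9.74149631e-01  2.25902755e-01 -2.01389034e-04 -6.33753869e-04] [0.48526016 0.50514667 1.13943229]
```

View pics/top0.png

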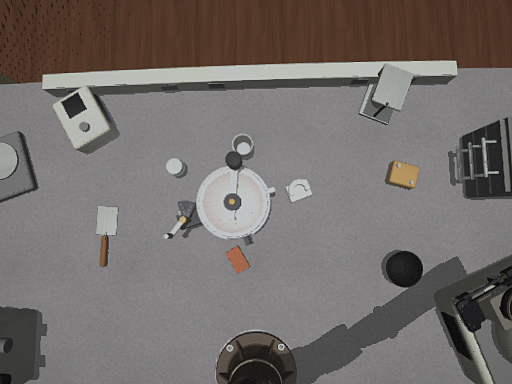

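View pics/side0.png

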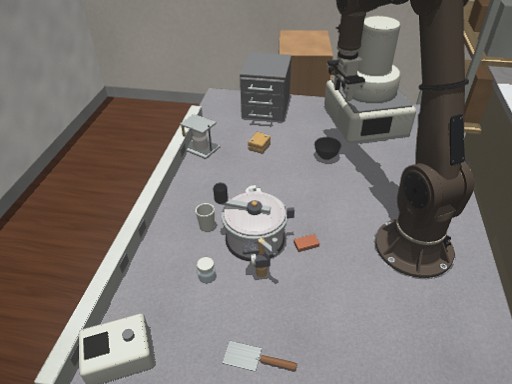

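The top view shows the pot at about (232,202), the knob at (233,160), the cock at about (180,218) and the stop at about (249,240). The lever will sweep to the right in the image. Next I measure these points.

Run:
```python
from h import *
from scipy import ndimage
def circ(p):
    A=np.c_[2*p,np.ones(len(p))]; s=np.linalg.lstsq(A,(p**2).sum(1),rcond=None)[0]
    return s[:2],np.sqrt(s[2]+s[:2]@s[:2])
C=[]
for n in ['top','side']:
    W=cloud(n,np.load(n+'.npy')); z=W[...,2]
    near=(np.hypot(W[...,0]-.47,W[...,1]-.03)<.35)&(W[...,0]>.2)
    print(n,'bench z',np.nanmedian(z[near&(z<.03)]))
    for lo,hi in [(.115,.14),(.140,.158),(.16,.198),(.190,.215)]:
        m=near&(z>lo)&(z<hi); L,k=ndimage.label(m,np.ones((3,3)))
        for i in range(1,k+1):
            q=W[L==i]
            if len(q)>4: 
                v,u=np.nonzero(L==i);print((lo,hi),len(q),'uv',u.mean().round(),v.mean().round(),'mean',q.mean(0).round(4),'min',q.min(0).round(3),'max',q.max(0).round(3))
    m=near&(z>.118)&(z<.132); 
    p=W[m][:,:2]
    (c,r)=cv2.minEnclosingCircle(p.astype(np.float32)); print('enc',c,r)
t=cv2.imread('top.png')[120:280,140:320];s=cv2.imread('side.png')[170:300,180:330]
cv2.imwrite('pics/c1.png',cv2.resize(t,None,fx=3.6,fy=3.6,interpolation=cv2.INTER_CUBIC))
cv2.imwrite('pics/c2.png',cv2.resize(s,None,fx=4.5,fy=4.5,interpolation=cv2.INTER_CUBIC))
```

```text
top bench z -0.00018069655481356417
(0.115, 0.14) 3559 uv 232.0 203.0 mean [0.5164 0.0512 0.1274] min [ 0.421 -0.064  0.115] max [0.622 0.156 0.14 ]
(0.115, 0.14) 5 uv 192.0 202.0 mean [0.5226 0.1671 0.1159] min [0.519 0.165 0.115] max [0.525 0.171 0.117]
(0.115, 0.14) 20 uv 182.0 206.0 mean [0.5113 0.1958 0.1163] min [0.5   0.188 0.115] max [0.523 0.205 0.119]
(0.115, 0.14) 9 uv 189.0 204.0 mean [0.516  0.1761 0.1158] min [0.511 0.168 0.115] max [0.523 0.182 0.117]
(0.115, 0.14) 17 uv 187.0 210.0 mean [0.4983 0.1812 0.1161] min [0.488 0.174 0.115] max [0.508 0.188 0.118]
(0.115, 0.14) 17 uv 187.0 218.0 mean [0.4758 0.1813 0.1247] min [0.466 0.177 0.115] max [0.488 0.188 0.138]
(0.115, 0.14) 40 uv 246.0 241.0 mean [0.4082 0.0158 0.1203] min [0.397 0.008 0.115] max [0.419 0.025 0.125]
(0.14, 0.158) 464 uv 232.0 195.0 mean [0.5359 0.0501 0.1514] min [0.47  0.029 0.142] max [0.609 0.076 0.157]
(0.14, 0.158) 121 uv 179.0 225.0 mean [0.4576 0.1997 0.1495] min [0.423 0.178 0.14 ] max [0.482 0.224 0.155]
(0.16, 0.198) 36 uv 236.0 166.0 mean [0.6131 0.0356 0.1807] min [0.607 0.021 0.16 ] max
[... 1114 characters left out ...]
 118 uv 267.0 246.0 mean [0.4548 0.2066 0.1484] min [0.423 0.177 0.14 ] max [0.484 0.231 0.157]
(0.16, 0.198) 125 uv 221.0 196.0 mean [0.624  0.0572 0.1787] min [0.606 0.041 0.16 ] max [0.65  0.065 0.198]
(0.16, 0.198) 22 uv 255.0 203.0 mean [0.518  0.053  0.1638] min [0.51  0.044 0.16 ] max [0.527 0.063 0.168]
(0.16, 0.198) 60 uv 275.0 245.0 mean [0.4302 0.2275 0.1807] min [0.423 0.218 0.16 ] max [0.438 0.232 0.198]
(0.19, 0.215) 144 uv 220.0 188.0 mean [0.6258 0.0483 0.2031] min [0.605 0.021 0.19 ] max [0.649 0.065 0.211]
(0.19, 0.215) 28 uv 275.0 240.0 mean [0.4308 0.2261 0.1966] min [0.424 0.218 0.19 ] max [0.438 0.232 0.203]
enc (0.5140665173530579, 0.07050260901451111) 0.13599793612957
```

View pics/c1.png

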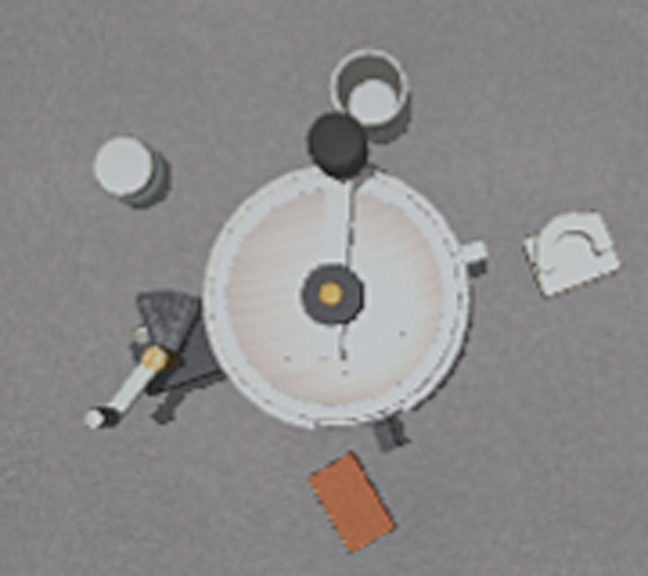

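View pics/c2.png

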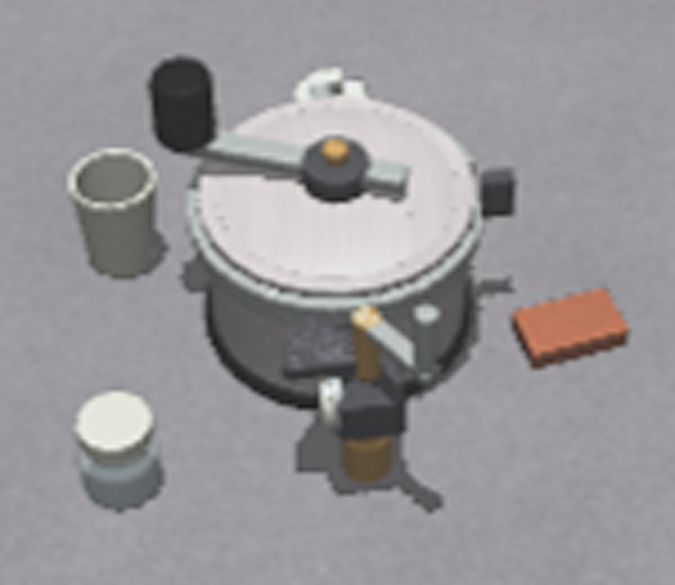

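```bash
cat >> h.py <<'E'
C=np.array([.518,.0525]); R=.110
def q(th): return [np.cos(th/2),np.sin(th/2),0,0]
def pose(phi,gap,z=.162,c=C,r=R):
    u=np.array([-np.sin(phi),np.cos(phi)])
    p=c+r*np.array([np.cos(phi),np.sin(phi)])+gap*u
    return [p[0],p[1],z],q(phi+np.pi/2),u
E
python3 - <<'E'
from h import *
for ph in [-.09,-.8,-1.55]:
    p,o,u=pose(ph,.05); print(np.round(manip.inverse_kinematics(p,o),2))
manip.command_gripper(0,40)
s=manip.sense(); manip.move_straight([.275,-.561,.32],velocity=.3)
p,o,u=pose(-.09,.055,.30); manip.move_to(p,o); print(manip.sense()['clock'])
p,o,u=pose(-.09,.05); manip.move_straight(p,o,velocity=.2)
s=manip.sense();print(s['clock'],s['tcp_pos'],s['force'],s['gripper_width'])
f0=s['force']
for g in np.arange(.046,.024,-.002):
    p,o,u=pose(-.09,g); manip.move_straight(p,o,velocity=.05); s=manip.sense()
    F=(s['force']-f0)[:2]@u; print(round(g,3),round(s['clock'],2),F.round(1))
    if F>4: break
np.save('f0.npy',f0)
E
```

```text
[ 0.17  0.6  -0.63  1.58  0.38  1.09 -0.64]
[ 0.18  0.54 -0.42  1.61  0.25  1.05 -1.11]
[ 0.12  0.42 -0.16  1.77  0.08  0.95 -1.62]
4.65
5.4917 [0.63274772 0.09273989 0.16318945] [0.78564107 0.29731285 0.07633817] 0.000143782039527853
0.046 5.74 -0.3
0.044 5.99 -0.4
0.042 6.24 -0.4
0.04 6.49 0.0
0.038 6.74 -0.7
0.036 6.99 -0.1
0.034 7.24 -0.8
0.032 7.49 -0.9
0.03 7.74 1.1
0.028 7.99 5.4
```

Run:
```python
from h import *
f0=np.load('f0.npy'); G=.0305
def step(phi,v):
    p,o,u=pose(phi,G); manip.move_straight(p,o,velocity=v); s=manip.sense()
    d=s['tcp_pos'][:2]-C-G*u; return (s['force']-f0)[:2]@u, np.arctan2(d[1],d[0]), s
phi=-.09
while phi>-.86:
    phi-=.07; F,a,s=step(phi,.06); print(round(phi,3),round(a,3),F.round(1),s['clock'].round(1))
    if F>14: break
n=0
while phi>-1.72 and s['clock']<38:
    phi-=(.0125 if F<12 else .005)
    F,a,s=step(phi,.05); n+=1
    if n%8==0 or F>11: print(round(phi,4),round(a,4),F.round(1),s['clock'].round(2))
    if F>24: break
manip.sleep(.2); s=manip.sense(); print((s['force']-f0).round(1),s['clock'])
np.save('phi.npy',phi)
```

```text
Traceback (most recent call last):
AttributeError: 'float' object has no attribute 'round'
```

Run:
```python
from h import *
f0=np.load('f0.npy'); G=.0305
def step(phi,v):
    p,o,u=pose(phi,G); manip.move_straight(p,o,velocity=v); s=manip.sense()
    d=s['tcp_pos'][:2]-C-G*u; return float((s['force']-f0)[:2]@u), np.arctan2(d[1],d[0]), s
phi=-.16
while phi>-.86:
    phi-=.07; F,a,s=step(phi,.06); print(round(phi,3),round(a,3),round(F,1),round(s['clock'],1))
    if F>14: break
n=0
while phi>-1.72 and s['clock']<38:
    phi-=(.0125 if F<12 else .005)
    F,a,s=step(phi,.05); n+=1
    if n%8==0 or F>11: print(round(phi,4),round(a,4),round(F,1),round(s['clock'],2))
    if F>24: break
manip.sleep(.2); s=manip.sense(); print((s['force']-f0).round(1),s['clock'])
np.save('phi.npy',phi)
```

```text
-0.23 -0.225 4.0 8.5
-0.3 -0.298 3.4 8.8
-0.37 -0.37 4.1 9.1
-0.44 -0.44 3.4 9.4
-0.51 -0.51 2.6 9.7
-0.58 -0.58 2.9 9.9
-0.65 -0.65 3.3 10.2
-0.72 -0.721 3.4 10.5
-0.79 -0.791 2.6 10.8
-0.86 -0.862 2.1 11.1
-0.96 -0.9523 5.1 13.07
-1.06 -1.053 6.0 15.07
-1.16 -1.1539 5.7 17.07
-1.26 -1.2541 5.9 19.07
-1.36 -1.3546 6.1 21.07
-1.46 -1.4549 5.0 23.07
-1.4975 -1.4747 13.0 23.82
-1.5025 -1.4748 15.0 24.07
-1.5075 -1.4759 16.8 24.32
-1.5125 -1.4775 18.5 24.57
-1.5175 -1.4792 19.8 24.82
-1.5225 -1.4807 22.5 25.07
-1.5275 -1.4827 23.7 25.32
-1.5325 -1.4839 24.9 25.57
[ 24.9   2.9 -16.2] 25.775
```

```bash
cat >> h.py <<'E'
A=np.array([.475,.191])
def pc(psi,gap,z=.164):
    p,o,u=pose(psi,gap,z,A,.055); return p,q(psi-np.pi/2),u
E
python3 - <<'E'
from h import *
phi=float(np.load('phi.npy'))
p,o,u=pose(phi,.055); manip.move_straight(p,o,velocity=.1)
p[2]=.27; manip.move_straight(p,o,velocity=.3)
p,o,u=pc(2.5,.035,.27); manip.move_to(p,o)
im,d=manip.grab_frame('top'); W=cloud('top',d)
cv2.imwrite('pics/c3.png',cv2.resize(im[120:280,140:320,::-1],None,fx=3.6,fy=3.6))
m=(W[...,2]>.198)&(W[...,2]<.213)&(np.hypot(W[...,0]-.525,W[...,1]+.057)<.05)
k=W[m]; c=(k.min(0)+k.max(0))/2; print(len(k),c, np.arctan2(c[1]-C[1],c[0]-C[0]))
s=manip.sense(); print(s['clock'],s['tcp_pos'],s['force'])
E
```

```text
222 [ 0.52697764 -0.05807729  0.20427459] -1.4897851658986616
27.8833 [0.41124708 0.19451278 0.26974543] [ 0.03818822 -0.37905943 -0.17162568]
```

View pics/c3.png

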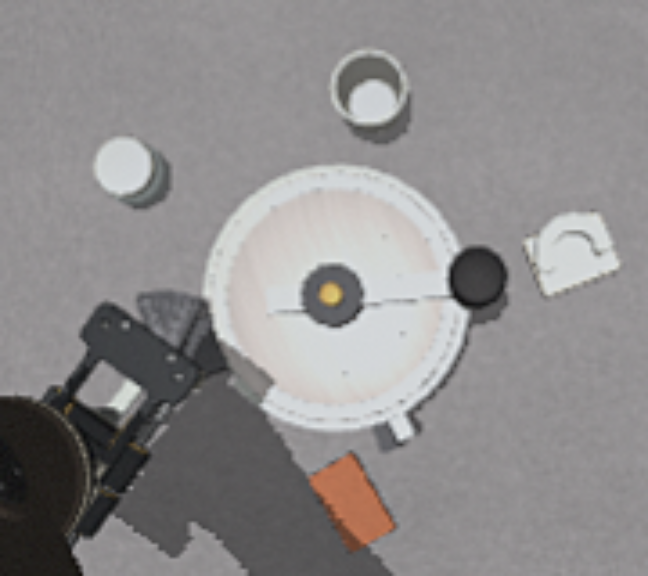

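The knob is now at crop (478,276), and the white lug at (400,428) sits against the stop at (388,437). The lid is home. Next is the cock.

Run:
```python
from h import *
p,o,u=pc(2.5,.035); manip.move_straight(p,o,velocity=.15)
s=manip.sense(); f0=s['force']; np.save('f0.npy',f0); print(s['clock'],s['tcp_pos'],f0)
for g in np.arange(.032,.012,-.003):
    p,o,u=pc(2.5,g); manip.move_straight(p,o,velocity=.05)
G=.0165; psi=2.5; n=0; F=0
while psi>1.15 and s['clock']<50:
    psi-=.06 if psi>1.5 and F<4 else .02
    p,o,u=pc(psi,G); manip.move_straight(p,o,velocity=.05); s=manip.sense()
    d=s['tcp_pos'][:2]-A-G*u; F=float((s['force']-f0)[:2]@u); n+=1
    print(round(psi,3),round(np.arctan2(d[1],d[0]),3),round(F,1),(s['force']-f0).round(1),round(s['clock'],2))
    if F>9: break
```

```text
28.7417 [0.41050262 0.19616081 0.16459158] [-0.29298168  0.26707349  0.86872191]
2.44 2.439 1.5 [ 0.1 -2.1 -0.8] 30.74
2.38 2.374 0.7 [-0.1 -0.8 -0.4] 30.99
2.32 2.315 1.1 [-0.7 -0.9  0.2] 31.24
2.26 2.256 -0.1 [ 0.3 -0.2 -0.3] 31.49
2.2 2.197 0.7 [ 0.2 -1.4 -1.1] 31.74
2.14 2.137 -0.2 [ 0.7 -0.8 -0.7] 31.99
2.08 2.078 0.6 [-0.5 -0.3 -1.9] 32.24
2.02 2.018 -0.1 [ 0.   0.1 -0.7] 32.49
1.96 1.957 -0.1 [ 0.1 -0.  -1.1] 32.74
1.9 1.898 0.2 [ 0.1 -0.8 -1.4] 32.99
1.84 1.838 -0.2 [ 0.2  0.1 -0.7] 33.24
1.78 1.777 0.2 [-0.  -0.7 -0.4] 33.49
1.72 1.718 -0.4 [ 0.4 -0.1 -0.8] 33.74
1.66 1.658 0.1 [-0.2  0.3 -1.2] 33.99
1.6 1.598 -0.0 [ 0.   0.6 -0.7] 34.24
1.54 1.538 -0.3 [ 0.3 -0.4 -1.2] 34.49
1.48 1.478 0.2 [-0.2  0.1 -1.8] 34.74
1.46 1.462 1.6 [-1.6  0.3 -0.6] 34.99
1.44 1.44 1.3 [-1.3 -0.2 -0.2] 35.24
1.42 1.418 1.6 [-1.7 -0.5 -0.2] 35.49
1.4 1.398 1.0 [-1.   0.  -0.6] 35.74
1.38 1.377 1.1 [-1.2 -0.8 -0.2] 35.99
1.36 1.358 0.7 [-0.6  0.8 -1.1] 36.24
1.34 1.338 1.2 [-1.5 -0.7  0.8] 36.49
1.32 1.318 1.8 [-1.8  0.1 -0.9] 36.74
1.3 1.31 4.0 [-4.1  0.2  1.4] 36.99
1.28 1.307 8.1 [-8.6 -0.4  4.3] 37.24
1.26 1.305 10.9 [-11.4  -0.1   6. ] 37.49
```

Run:
```python
from h import *
p,o,u=pc(1.3,.045); manip.move_straight(p,o,velocity=.1)
p[2]=.30; manip.move_straight(p,o,velocity=.25)
manip.move_to([.42,.42,.35],o); manip.sleep(.3)
im,d=manip.grab_frame('top'); W=cloud('top',d)
cv2.imwrite('pics/c4.png',cv2.resize(im[110:280,90:320,::-1],None,fx=3.3,fy=3.3))
for lo,x,y,r in [(.198,.525,-.057,.05),(.19,.489,.244,.03)]:
    m=(W[...,2]>lo)&(W[...,2]<.213)&(np.hypot(W[...,0]-x,W[...,1]-y)<r); k=W[m]
    if len(k): c=(k.min(0)+k.max(0))/2; print(len(k),c, np.arctan2(c[1]-C[1],c[0]-C[0]),np.arctan2(c[1]-A[1],c[0]-A[0]))
s=manip.sense(); print(s['clock'],s['force'])
```

```text
221 [ 0.52708784 -0.0581756   0.20462809] -1.4888677648894066 -1.364723118349796
30 [0.48954582 0.24061067 0.19746653] 1.7209212248191252 1.285590212711502
39.8 [0.32388317 0.1512597  0.03547831]
```

View pics/c4.png

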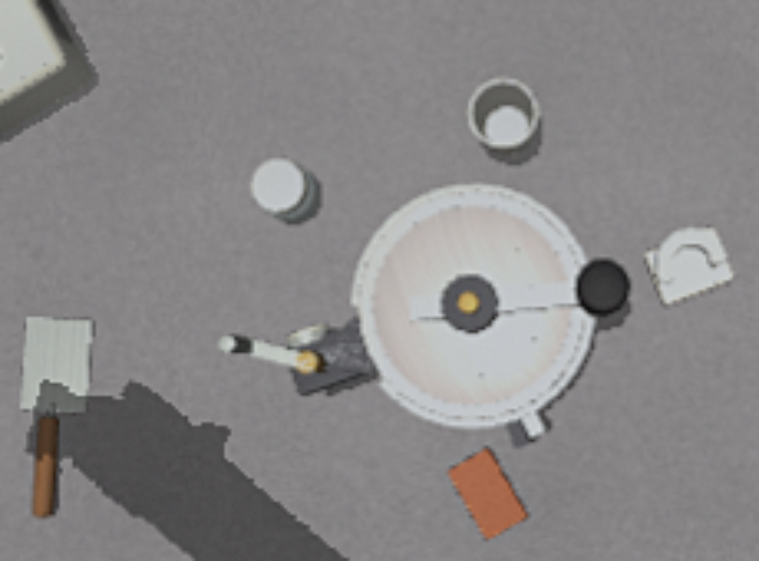

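The cock lever is fully open with its pin at (232,344), and the cam is in the notch. The knob is still home at (603,287), the bystanders in view are where they were, and the arm is clear.

```bash
python3 -c "
from bench import manip
print(manip.close_job())"
```

```text
the job is handed in; nothing more can be done
None
```

The lid is locked against its stop after a push of about 25 N at the grip, the air cock is turned fully open to its end stop, and the job was handed in at about 40 s with the arm clear of everything.

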